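# Feed one cap into the print nest

### The arm

A 6-joint arm with a two-finger parallel gripper is mounted at the origin on the work surface. World frame = base frame: x ahead of the robot, y to its left, z up, the work surface at z = 0. Lengths are in m, angles in rad, forces in N, time in s.
With the tool pointing down it reaches from about 0.3 to 0.875 m from the base axis. Payload 6.4 kg.
Tool frame: the origin (TCP) lies at the very end of the fingers, on their centre line; the grasp point (between the pads) lies 19 mm behind it (manip.grip_point_offset is the distance from the TCP to the grasp point, in m); z points along the fingers, x is the direction in which the jaws open and shut, and the axes are right-handed (so a half turn about z gives the same grasp; the last joint's range is limited). The gripper opens to 85 mm and grips with 20 to 120 N. Pads are 22 mm wide; open, the fingers measure 114 mm over their backs; the gripper's body (76 mm by 85 mm) begins 54 mm behind the grasp point. The pads swing forward as they close: fully open they stand 13 mm farther back than shut.
Start: joints at [1.114, 0.181, 1.607, -0, 1.354, -0.206], TCP at [0.143, 0.557, 0.231] pointing down, gripper open.
Joint ranges: [-2.99, 2.99], [-0.89, 2.07], [0.3, 2.58], [-1.14, 4.28], [0, 2.63], [-3.12, 3.12]. Speed limits (rad/s): [2.57, 2.57, 3.01, 3.14, 3.14, 3.14].

### API

Orientations are given as a rotation vector (axis times angle).
In Python, from plant import manip gives the robot as it stands. The module is installed in compiled form; this text tells all that it offers.
- The arm moves only by the shell command python3 -m inch 'ROWS' [FORCE]. ROWS is JSON, a list of rows, each a list of 5 numbers: the finger opening in mm, from 0 to 85.4, then the shift along the tool's x, y, z in units of 25 mm (1.0 is 25 mm), then the turn about the tool's z in units of 5 degrees (1.0 is 5 degrees). A call has 1 to 12 rows; each row is the pose to reach, as a shift and turn from the pose measured when the call began, along the tool's axes at that moment; what a row does not reach only later rows make up. A row lasts 1/12 s, in which the tool goes at most 41.7 mm and 7.16 degrees, less where a joint would pass 70% of its speed; a pose out of reach is approached as far as the arm can. A call with a gripper value outside its range is refused whole. The fingers move at their own pace and stop on an object; FORCE is the grip in N (left out, the last holds). Time passes only in rows, so rows that repeat a pose let the fingers close. It gives the time, the measured TCP pose, the force and the opening at its end, in the units of the state.
- manip.read_state(): the state, without advancing time (a new reading comes with each control period).
- manip.snapshot(name): name is "scene" or "top" or "wrist"; returns the picture (384x512x3 uint8, red, green, blue); there is no depth.
- manip.camera_info(name): a dict with "K" (3x3 intrinsics, pixels), "R" (3x3) and "t" (3): a world point X has camera coordinates R X + t. Camera axes: x right, y down, z forward; pixel columns grow to the right and rows downward; lengths in m; the calibration is good to about 2 mm. The wrist camera is an equidistant fisheye: a pixel r from the principal point sees the ray r / f radians off the axis. A picture is of the moment at which its call begins: read the wrist's pose just before it. camera_info takes no time and is no camera call; for the wrist camera it gives the pose at the moment of the call.
- manip.close_job(): hands the job in, once; it reports no verdict.
The state is a dict: "time_s": time; "joint_pos": joint angles; "joint_velocities": joint speeds; "effort": joint torques, N m; "ee_pos": TCP position; "ee_rot": TCP orientation; "contact_force": force on the tool from outside, world axes, zero at the start; "torque": the same for the moment, N m; "width": finger opening in m.
Only numpy, scipy, OpenCV 4.12 (cv2) and the standard library are available. Lean on these libraries where they do the work, as an engineer would, in place of code of your own. Each camera call takes 0.05 s, during which the arm holds its last target. There are 200 camera calls.

### The job

Press the dispenser's plunger all the way down once and let it come back up, so that a single cap comes out at its foot. Then push that cap sideways across the table with a fingertip into the empty print nest, until it lies flat at the nest's centre mark between the two bars. Pick nothing up, and leave the other caps and everything else where they are.

Things in the scene. Friction and masses are not known exactly. Their poses are not given: they have to be found in the camera images.
- dispenser: Cap dispenser, fixed: clear square magazine tube (51 x 49 mm, 54 mm high) with a stack of three caps, then a grey housing behind it (to 105 mm from the origin, 46 mm wide, 62 mm high; foot flanges 84 mm wide, 6 mm high). Origin on the table under the middle of the tube; z up, +x back towards the housing, y sideways. The outlet is the gap at the foot of the tube's front (-x) face.
- plunger_top (a point): Centre of the top face of the plunger, a black round button 36 mm across on a steel stem, on top of the housing, 65 mm behind the tube's middle; 108 mm above the table at rest. It goes straight down.
- plunger (a joint): Plunger travel in m: 0 up (at rest), 0.022 fully down. Its spring needs about 3 N to start and 6 to 8 N at the bottom, and returns it when let go. It drives a pusher 3 times as far. On the way back up the next cap falls into place: each full stroke ejects one cap.
- cap1: The lowest cap in the tube, the one that will come out: plain white round closure, 40 mm across, 16 mm high, about 20 g, lying flat. Origin at the centre of its underside. It comes out along the dispenser's -x and stops on the table about 65 to 75 mm from the dispenser's origin. All caps look the same.
- cap2: The second cap, resting on cap1; it drops to the bottom after the stroke and must stay in the magazine. Origin as cap1.
- cap3: The third, top cap of the stack; stays in the magazine. Origin as cap1.
- nest_free: Empty print nest, fixed on the table left or right of the outlet, 105 to 135 mm aside (the full nest is on the other side). Two steel bars 14 mm wide, 40 mm long, 5 mm high, parallel to the dispenser's y axis, 52 mm free between them. Flat and open at both ends: the cap slides in, and nothing stops it at the far end. Origin on the table at the centre (crossed lines); y along the bars.
- nest_full: The other nest, of the same shape, with a finished cap in it. Origin and axes as nest_free.
- cap_done: The finished cap already sitting in nest_full, same shape as cap1; leave it alone. Origin at the centre of its underside.
- spare_pad: Bystander: pink silicone print pad, a 50 mm dome on a 62 x 52 mm plywood base, 46 mm high, beside the dispenser; origin under its centre.
- tape_roll: Bystander: empty cardboard tape core lying flat, 76 mm across, 24 mm high, beside the dispenser; origin under its centre.
- glass: Bystander: clear drinking glass, 72 mm across, 95 mm high, to the left; origin under its centre.
- ink_tin: Bystander: closed ink tin, 72 mm across, 85 mm high, to the right; origin under its centre.
- screwdriver: Bystander: screwdriver, 190 mm long, lying across in front of the outlet; origin under its middle.
- spatula: Bystander: ink spatula, 200 mm long, lying to the right; origin under its middle.
- ink_cup: Bystander: round steel ink cup, 90 mm across, 36 mm high, to the left; origin under its centre.
Mind the look-alikes: they are no part of the job. Leave any red look-alike of the nest_free alone.

How it is judged:
By the outcome, as a careful person would: the job done as asked, in the order asked, and still so for the second after the job is handed in, with the robot touching nothing.
It also fails if it takes over 48 s, if anything falls off the work surface, if the arm or the gripper's body presses on something with over 40 N, if the wrist force passes 120 N, or if a joint passes its speed limit or range.

## Working session

There is one attempt and no reset: what is moved stays moved. The work goes in short steps, Python scripts to look and compute and a shell command to move; the robot and the scene stay as the last step left them, time stands still between calls to the robot, and variables do not carry over. Pictures are saved under pics/ and viewed, about 8 in all and at most 12, crops included, and the job is handed in when it is done.

```bash
mkdir -p pics
cat > h.py <<'E'
import numpy as np, cv2
from plant import manip
from scipy.spatial.transform import Rotation as Rn
def snap(n,f):
    im=manip.snapshot(n); cv2.imwrite('pics/'+f+'.png',im[:,:,::-1]); return im
def pix2w(ci,u,v,z):
    K,R,t=[np.array(ci[k]) for k in('K','R','t')]
    d=R.T@np.linalg.solve(K,[u,v,1.]); c=-R.T@t
    return c+d*(z-c[2])/d[2]
def w2pix(ci,X):
    K,R,t=[np.array(ci[k]) for k in('K','R','t')]
    p=K@(R@np.array(X,float)+t); return p[:2]/p[2]
E
python3 - <<'E'
from h import *
for n in('top','scene'):
    im=snap(n,n+'0'); ci=manip.camera_info(n); print(n,ci)
    cv2.imwrite(f'pics/{n}0b.png',cv2.resize(im[:,:,::-1],(800,600),interpolation=cv2.INTER_CUBIC))
s=manip.read_state(); print(s['ee_pos'],Rn.from_rotvec(s['ee_rot']).as_matrix(),s['time_s'],s['width'])
E
```

```text
top {'K': array([[455.98452362,   0.        , 249.01463004],
       [  0.        , 455.98452362, 198.63628886],
       [  0.        ,   0.        ,   1.        ]]), 'R': array([[ 0.02814298, -0.99942905,  0.01869636],
       [-0.99595799, -0.02963144, -0.08479184],
       [ 0.08529743, -0.0162345 , -0.99622326]]), 't': array([-0.02289372,  0.55457723,  1.26636987])}
scene {'K': array([[416.95458665,   0.        , 251.53516532],
       [  0.        , 416.95458665, 194.31290239],
       [  0.        ,   0.        ,   1.        ]]), 'R': array([[-0.76878643,  0.63933816,  0.01463336],
       [ 0.40404122,  0.50333073, -0.76381206],
       [-0.49569962, -0.58129587, -0.64527281]]), 't': array([ 0.42255876, -0.13149852,  1.42689787])}
[0.14247412 0.55654558 0.23047202] [[ 2.48204589e-01  9.68707378e-01 -7.06080119e-04]
 [ 9.68706322e-01 -2.48205386e-01 -1.46567726e-03]
 [-1.59506527e-03 -3.20196453e-04 -9.99998677e-01]] 0.1 0.08559686171303417
```

View pics/top0b.png

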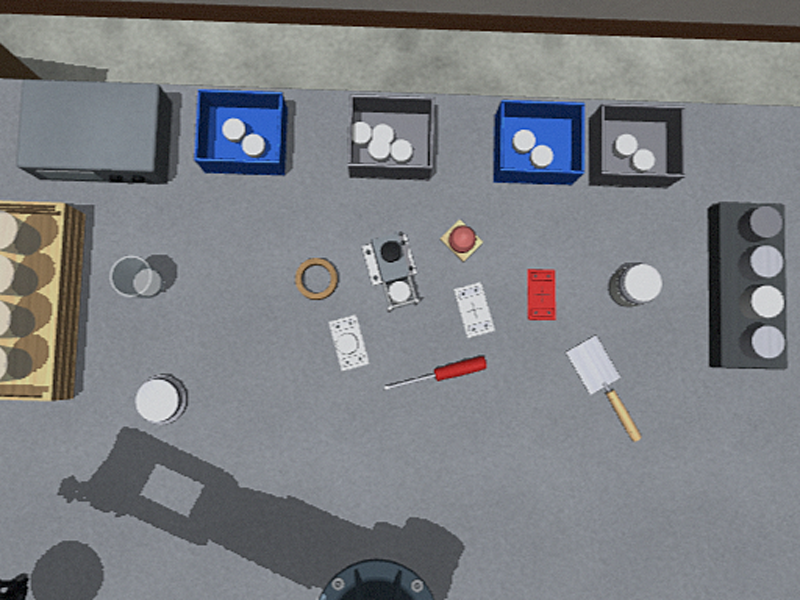

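View pics/scene0b.png

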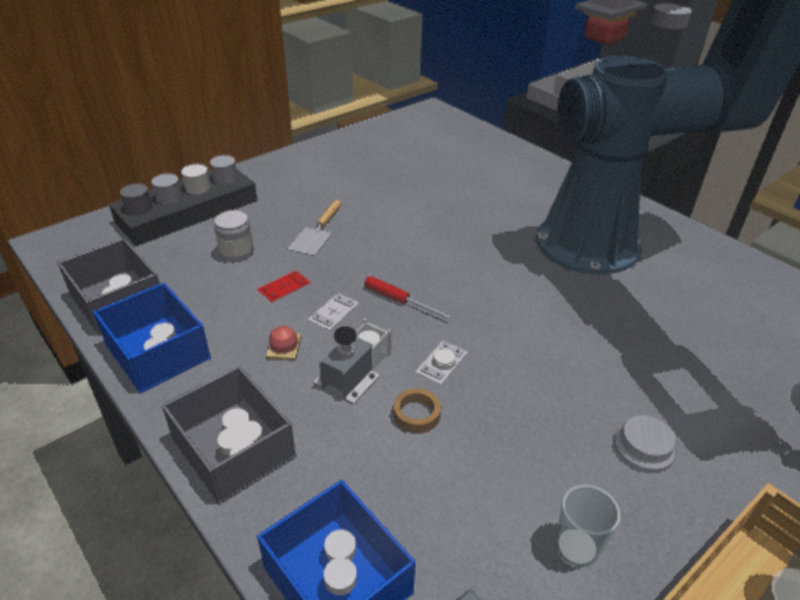

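The top view (800×600) shows the dispenser tube at about (400,292) with the plunger at (391,251). There are three nest candidates:
- **White empty plate, (475,310):** this fits nest_free, as it is white, empty and beside the outlet.
- **White plate with a cap, (348,342):** this is nest_full.
- **Red plate, (541,294):** this is the look-alike, to be left alone.

I'll confirm in an enlarged crop.

Run:
```python
from h import *
im=cv2.imread('pics/top0.png'); c=im[135:260,200:360]
cv2.imwrite('pics/crop1.png',cv2.resize(c,None,fx=5,fy=4.8*5/4.8 if 0 else 4.8,interpolation=cv2.INTER_CUBIC))
```

```text
(no output)
```

View pics/crop1.png

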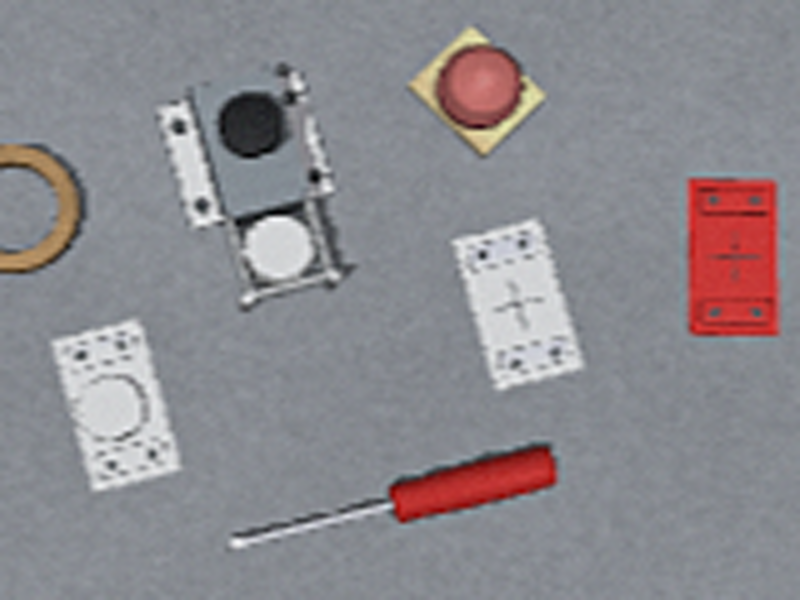

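Confirmed: the free nest is the white empty plate, with its cross at crop (517,306). Plunger centre is at (252,124), the tube's top cap at (278,247), and the red look-alike sits farther right at (735,257).

```bash
cat >> h.py <<'E'
def report(P,N,ang):  # plunger, nest, yaw of disp +x
    s=manip.read_state(); R=Rn.from_rotvec(s['ee_rot']).as_matrix(); p=np.array(s['ee_pos'])
    return s,R,p
def shift(target): # units in tool frame, from present
    s=manip.read_state(); R=Rn.from_rotvec(s['ee_rot']).as_matrix()
    return (R.T@(np.array(target)-s['ee_pos'])/0.025).round(3)
E
python3 - <<'E'
from h import *
ci=manip.camera_info('top')
f=lambda u,v,z:pix2w(ci,200+(u+.5)/5-.5,135+(v+.5)/4.8-.5,z)
P=f(252,124,.108);C=f(278,247,.05);N=f(517,306,.001);F=f(112,408,.017)
print('plunger',P,'cap3',C,'nest',N,'done',F)
d=P-C; print('d',np.hypot(*d[:2]),np.degrees(np.arctan2(d[1],d[0])))
for q in([(455,240),(540,220),(582,368),(497,388)],[(52,340),(139,320),(180,467),(95,490)]):
    w=[f(*a,.001) for a in q]; print([np.round(x[:2],3) for x in w], 'ctr',np.mean(w,0))
    for a,b in((3,0),(2,1),(1,0),(2,3)):
        e=w[b]-w[a]; print(np.hypot(*e[:2]),np.degrees(np.arctan2(e[1],e[0])))
for a in((390,505),(555,470),(235,543),(340,268),(330,280),(248,300)): print(a,f(*a,.01))
E
```

```text
plunger [ 0.64992554 -0.00521072  0.108     ] cap3 [ 0.58832596 -0.02260272  0.05      ] nest [ 0.56240819 -0.16294432  0.001     ] done [0.49378248 0.06781165 0.017     ]
d 0.06400773293120827 15.766478522148065
[array([ 0.601, -0.126]), array([ 0.615, -0.175]), array([ 0.526, -0.201]), array([ 0.513, -0.152])] ctr [ 0.56376604 -0.16377308  0.001     ]
0.0922395098916429 16.38315407534849
0.09237216881951316 16.21224700166011
0.05092012072537466 105.53416447997893
0.05064675823984388 105.3799522967528
[array([0.534, 0.104]), array([0.548, 0.055]), array([0.46 , 0.028]), array([0.445, 0.077])] ctr [0.49682254 0.065993   0.001     ]
0.09288979225784233 17.335657705261134
0.0909948483674804 16.768303006728054
0.05131623496136377 105.22229415576967
0.05038029602301153 107.34364935765855
(390, 505) [ 0.44123708 -0.09155726  0.01      ]
(555, 470) [ 0.46456182 -0.18518696  0.01      ]
(235, 543) [ 0.41643469 -0.00414775  0.01      ]
(340, 268) [ 0.58134638 -0.05965022  0.01      ]
(330, 280) [ 0.57397741 -0.0540958   0.01      ]
(248, 300) [ 0.56059908 -0.00746435  0.01      ]
```

Heights and sizes agree: plunger to tube is 64 mm (given as 65), the nest plate is 51×92 mm, and yaw is about 16°. In the dispenser frame the nest is at about (-62,-128) mm, within the stated range. Next I move over the plunger with the fingers shut.

```bash
python3 -m inch '[[0,-0.8,1.2,0,0.5],[0,-1.8,2.7,0,1.5],[0,-2.7,4,0,2.7],[0,-3.6,5.4,0,3.9],[0,-4.5,6.7,0,5.1],[0,-5.4,8.1,0,6.3],[0,-6.3,9.5,0,7.5],[0,-7.2,10.8,0,8.7],[0,-8.1,12.2,0,9.9],[0,-9,13.5,0,11],[0,-9.6,14.4,0,12],[0,-10,15,0,12]]' 30
python3 -c "
from h import *
print(shift([.650,-.005,.23]), manip.read_state()['joint_pos'])"
```

```text
time_s: 1.1
ee_pos: [0.4453, 0.2187, 0.2305]
ee_rot: [3.112, 0.415, -0.002]
contact_force: [-0.9, 0.2, 0.1]
width: -0.0001
[ 5.556 10.783  0.031] [ 0.21804047  0.00375679  1.800536   -0.00191744  1.33847307 -0.04693667]
```

```bash
python3 -m inch '[[0,0.6,1.1,0,0],[0,1.2,2.3,0.3,0],[0,1.8,3.5,0.6,-0.15],[0,2.4,4.7,0.9,-0.15],[0,3,5.9,1.2,-0.15],[0,3.6,7.1,1.5,-0.15],[0,4.2,8.3,1.8,-0.15],[0,4.8,9.4,2.1,-0.15],[0,5.3,10.3,2.4,-0.15],[0,5.56,10.78,2.4,-0.15],[0,5.56,10.78,2.4,-0.15],[0,5.56,10.78,2.4,-0.15]]'
python3 - <<'E'
from h import *
print(shift([.650,-.005,.17]),manip.camera_info('wrist'))
print(manip.read_state()['ee_pos'])
im=snap('top','top1');
a=cv2.resize(im[120:220,200:330,::-1],None,fx=4,fy=4,interpolation=cv2.INTER_CUBIC)
b=cv2.resize(snap('scene','scene1')[170:270,180:310,::-1],None,fx=4,fy=4,interpolation=cv2.INTER_CUBIC)
w=snap('wrist','wrist1')[:,:,::-1]
cv2.imwrite('pics/v1.png',cv2.resize(np.hstack([b,cv2.resize(w,(533,400))]),(800,304)))
ci=manip.camera_info('top');s=manip.read_state()
E
```

```text
time_s: 2.1
ee_pos: [0.6497, -0.0053, 0.1699]
ee_rot: [3.11, 0.434, -0.004]
contact_force: [-1.5, -0.7, -0.4]
width: 0.0004
[ 0.017 -0.009 -0.006] {'K': array([[297.31863964,   0.        , 252.09899157],
       [  0.        , 297.31863964, 192.35701736],
       [  0.        ,   0.        ,   1.        ]]), 'R': array([[ 0.96185914,  0.27353512, -0.00235131],
       [ 0.26070045, -0.9140565 ,  0.31070242],
       [ 0.0828388 , -0.29946495, -0.95050433]]), 't': array([-0.62437904, -0.19541722,  0.26579423])}
[ 0.64965237 -0.0053372   0.16986272]
```

View pics/v1.png

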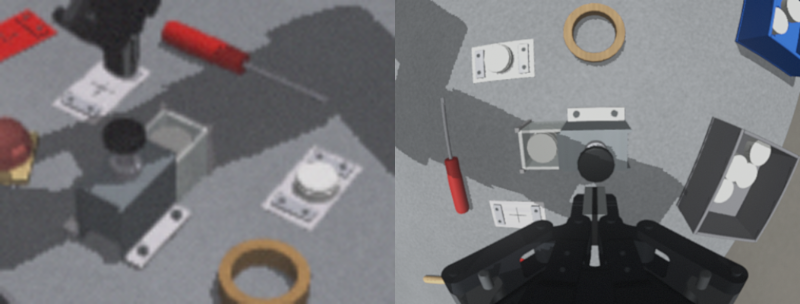

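The left panel (scene view) has the fingertip above the plunger. The right panel (wrist view) shows the plunger at about (600,160), the free nest at (518,214) and the full nest at (502,60). I'll enlarge the wrist view to refine the positions.

```bash
cat >> h.py <<'E'
def fish(ci,u,v,z):
    K,R,t=[np.array(ci[k]) for k in('K','R','t')]
    a=(u-K[0,2])/K[0,0]; b=(v-K[1,2])/K[1,1]; r=np.hypot(a,b)
    d=R.T@np.array([a/r*np.sin(r),b/r*np.sin(r),np.cos(r)]); c=-R.T@t
    return c+d*(z-c[2])/d[2]
E
python3 - <<'E'
from h import *
im=cv2.imread('pics/wrist1.png')
cv2.imwrite('pics/v2.png',cv2.resize(im[30:300,90:330],None,fx=3,fy=2.2,interpolation=cv2.INTER_CUBIC))
ci=manip.camera_info('wrist'); print(-np.array(ci['R']).T@ci['t'])
print(fish(ci,259,202,.108))
E
```

```text
[0.62883501 0.07319794 0.31283724]
[0.65400332 0.00288575 0.108     ]
```

View pics/v2.png

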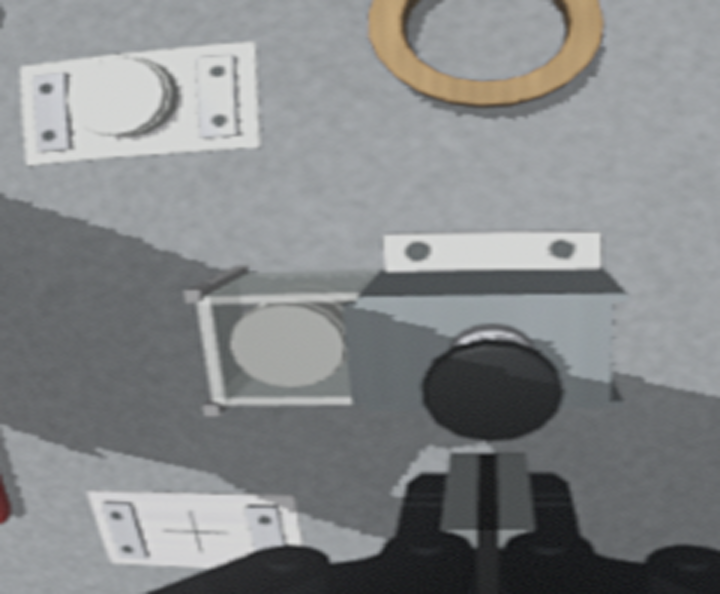

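Run:
```python
from h import *
ci=manip.camera_info('wrist')
f=lambda u,v,z:fish(ci,90+(u+.5)/3-.5,30+(v+.5)/2.2-.5,z).round(4)
print('pl',f(492,389,.108),'nest',f(196,530,.001),'cap3',f(288,345,.05))
print('fingertip as seen',f(487,455,.17), 'screws free',f(117,516,.005),f(127,549,.005),f(265,520,.005))
```

```text
pl [ 0.6512 -0.0016  0.108 ] nest [ 0.5654 -0.1621  0.001 ] cap3 [ 0.5906 -0.0214  0.05  ]
fingertip as seen [0.6484 0.0042 0.17  ] screws free [ 0.5298 -0.162   0.005 ] [ 0.5363 -0.1848  0.005 ] [ 0.5944 -0.1419  0.005 ]
```

```bash
python3 -m inch '[[0,0.05,-0.06,0.7,0],[0,0.05,-0.06,1.5,0],[0,0.05,-0.06,2.1,0],[0,0.05,-0.06,2.4,0],[0,0.05,-0.06,2.55,0],[0,0.05,-0.06,2.7,0],[0,0.05,-0.06,2.8,0],[0,0.05,-0.06,2.9,0],[0,0.05,-0.06,3.0,0],[0,0.05,-0.06,3.1,0],[0,0.05,-0.06,3.2,0],[0,0.05,-0.06,3.2,0]]'; python3 -m inch '[[0,0,0,0.05,0],[0,0,0,0.1,0],[0,0,0,0.15,0],[0,0,0,0.16,0]]'
```

```text
time_s: 3.25
ee_pos: [0.6506, -0.0018, 0.0921]
ee_rot: [3.109, 0.438, 0.0]
contact_force: [-2.4, 1.6, 5.2]
width: 0.0001
time_s: 3.58
ee_pos: [0.6512, -0.0019, 0.0892]
ee_rot: [3.109, 0.438, 0.003]
contact_force: [-3.2, 0.9, 5.7]
width: 0.0001
```

```bash
python3 -m inch '[[0,0,0,0.05,0],[0,0,0,0.1,0],[0,0,0,0.14,0],[0,0,0,0.16,0],[0,0,0,0.16,0]]'; python3 -m inch '[[0,0,0,0.03,0],[0,0,0,0.06,0],[0,0,0,0.06,0]]'
```

```text
time_s: 4.0
ee_pos: [0.6516, -0.0019, 0.0861]
ee_rot: [3.108, 0.438, 0.004]
contact_force: [-3.2, 1.4, 6.1]
width: -0.0002
time_s: 4.25
ee_pos: [0.6519, -0.002, 0.086]
ee_rot: [3.108, 0.438, 0.005]
contact_force: [-3.7, 1.8, 6.9]
width: 0.0001
```

```bash
python3 -m inch '[[0,0,0,0.04,0],[0,0,0,0.08,0],[0,0,0,0.12,0],[0,0,0,0.12,0]]'; python3 -m inch '[[0,0,0,0.05,0],[0,0,0,0.1,0],[0,0,0,0.15,0],[0,0,0,0.2,0],[0,0,0,0.2,0]]'
```

```text
time_s: 4.58
ee_pos: [0.6526, -0.0021, 0.0859]
ee_rot: [3.107, 0.439, 0.007]
contact_force: [-8.0, 1.7, 15.2]
width: -0.0003
time_s: 5.0
ee_pos: [0.6538, -0.0023, 0.0857]
ee_rot: [3.106, 0.439, 0.011]
contact_force: [-12.3, 1.8, 25.6]
width: -0.0001
```

The force rises with no further travel, so the plunger is at its stop (z = 0.086). Now I release it and look.

```bash
python3 -m inch '[[0,0,0,-0.1,0],[0,0,0,-0.3,0],[0,0,0,-0.5,0],[0,0,0,-0.7,0],[0,0,0,-0.9,0],[0,0,0,-1.1,0],[0,0,0,-1.5,0],[0,0,0,-2.2,0],[0,0,0,-3.2,0],[0,0,0,-4.2,0],[0,0,0,-4.2,0],[0,0,0,-4.2,0]]'
python3 - <<'E'
from h import *
w=snap('wrist','wrist2')[:,:,::-1]
t=snap('top','top2')[:,:,::-1]
a=cv2.resize(w[60:300,90:330],(440,600),interpolation=cv2.INTER_CUBIC)
b=cv2.resize(t[140:240,220:320],(360,360),interpolation=cv2.INTER_CUBIC)
b=np.vstack([b,np.zeros((240,360,3),np.uint8)])
cv2.imwrite('pics/v3.png',np.hstack([a,b]))
print(manip.read_state()['ee_pos'],manip.read_state()['contact_force'])
E
```

```text
time_s: 6.0
ee_pos: [0.6542, -0.0021, 0.1932]
ee_rot: [3.104, 0.439, 0.017]
contact_force: [-0.7, 0.1, -0.5]
width: -0.0002
[ 0.65240924 -0.0017949   0.19002889] [-0.28968912  0.25899506  0.07460537]
```

View pics/v3.png

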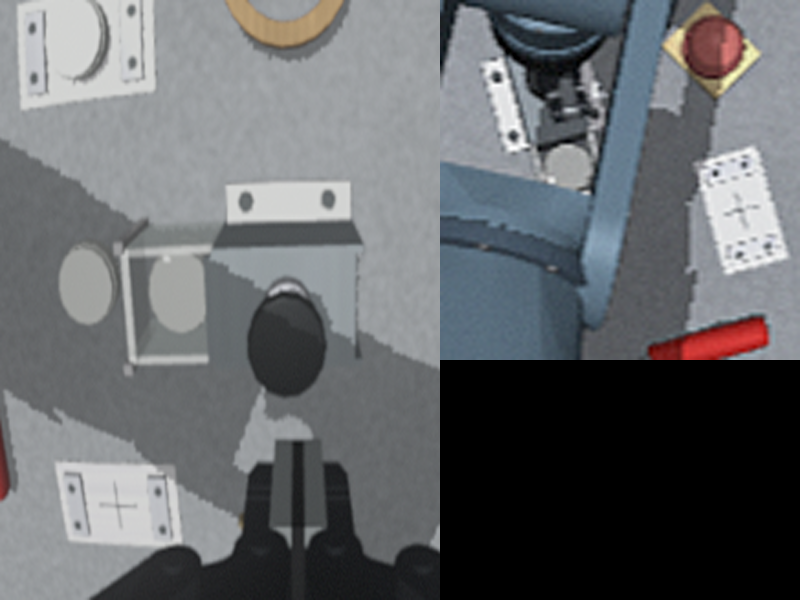

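One cap is out: wrist crop (86,284), in front of the tube. The plunger has come back up, one cap still shows at the top of the tube, and the free nest's cross is at (119,505).

Run:
```python
from h import *
ci=manip.camera_info('wrist')
f=lambda u,v,z:fish(ci,90+(u+.5)/1.8333-.5,60+(v+.5)/2.5-.5,z)
C=f(85,284,.016); N=f(119,505,.001); N0=np.array([.564,-.1627,0])
a=np.radians(16.0); ex=np.array([np.cos(a),np.sin(a),0]); ey=np.array([-ex[1],ex[0],0])
D=np.array([.5885,-.022,0])
print('cap',C,'nest',N); 
for q in(C,N,N0): print(ex@(q-D),ey@(q-D))
print('cap edges',f(59,284,.016),f(113,284,.016))
T=C+.055*ey; T[2]=.12; print('above start',T,shift(T))
print('yaw',np.degrees(np.arctan2(*Rn.from_rotvec(manip.read_state()['ee_rot']).as_matrix()[[1,0],0])))
```

```text
cap [ 0.52654341 -0.03921593  0.016     ] nest [ 0.56397758 -0.16012413  0.001     ]
-0.06430184873280834 0.0005285383240041725
-0.06164463094238844 -0.12601413622547275
-0.06233308751394068 -0.128496405401005
cap edges [ 0.5087575  -0.04397696  0.016     ] [ 0.5449511  -0.03424891  0.016     ]
above start [0.51138336 0.01365347 0.12      ] [-5.263 -2.173  2.762]
yaw 16.097585233900507
```

The cap is at about (0.527,-0.039), 2 mm off the nest's line in dispenser x. Before choosing the push orientation, I'll check the finger-linkage silhouette against the 54 mm tube.

Run:
```python
from h import *
R=np.array([[ 0.96185914,0.27353512,-0.00235131],[0.26070045,-0.9140565,0.31070242],[0.0828388,-0.29946495,-0.95050433]]);t=np.array([-0.62437904,-0.19541722,0.26579423])
c=-R.T@t; a=np.radians(16); ex=np.array([np.cos(a),np.sin(a),0]);ey=np.array([-ex[1],ex[0],0]);p=np.array([.6497,-.0053,.1699])
for (u,v) in((450,455),(447,527),(530,527),(408,478),(395,550),(330,548),(255,560),(150,594),(565,478)):
    x=90+(u+.5)/3-.5;y=30+(v+.5)/2.2-.5
    A=(x-252.099)/297.319;B=(y-192.357)/297.319;r=np.hypot(A,B)
    d=R.T@np.array([A/r*np.sin(r),B/r*np.sin(r),np.cos(r)])
    o=[]
    for off in(.011,.02):
        s=(off-ey@(c-p))/(ey@d); X=c+s*d-p; o+=[round(ex@X*1e3),round(X[2]*1e3)]
    print((u,v),o)
```

```text
(450, 455) [-5, 5, -4, 23]
(447, 527) [-4, 36, -3, 50]
(530, 527) [7, 36, 7, 50]
(408, 478) [-11, 16, -10, 33]
(395, 550) [-11, 44, -9, 57]
(330, 548) [-20, 44, -17, 57]
(255, 560) [-29, 48, -25, 61]
(150, 594) [-40, 60, -35, 70]
(565, 478) [14, 16, 12, 33]
```

The cradle is clear: about 20–30 mm half-width at tube-top height against the 38 mm available. I'll move to the far side of the cap with a 20 mm opening, so both fingertips cradle it.

```bash
python3 -m inch '[[20,-0.7,-0.2,0,0],[20,-1.6,-0.6,0,0],[20,-2.5,-1,0,0],[20,-3.4,-1.3,0.4,0],[20,-4.3,-1.6,1,0],[20,-5,-1.8,1.7,0],[20,-5.26,-1.85,2.4,0],[20,-5.26,-1.85,2.76,0],[20,-5.26,-1.85,2.76,0],[20,-5.26,-1.85,2.76,0]]'
python3 - <<'E'
from h import *
a=np.radians(16);ey=np.array([-np.sin(a),np.cos(a),0])
C=np.array([.5265,-.0392,0]);T=C+.047*ey;T[2]=.009;print(shift(T))
w=snap('wrist','wrist3')[:,:,::-1]
cv2.imwrite('pics/v4.png',cv2.resize(w[150:384,140:374],(600,600),interpolation=cv2.INTER_CUBIC))
ci=manip.camera_info('wrist');print(repr(ci['R']),ci['t'])
E
```

```text
time_s: 6.93
ee_pos: [0.5139, 0.0059, 0.1197]
ee_rot: [3.107, 0.439, 0.007]
contact_force: [0.0, 0.1, -0.2]
width: 0.0201
[-0.03  -0.028  4.426]
array([[ 0.96086622,  0.27694875,  0.00595773],
       [ 0.26102348, -0.91239619,  0.31527756],
       [ 0.09275154, -0.30138445, -0.9489808 ]]) [-0.49817043 -0.13544761  0.22804559]
```

View pics/v4.png

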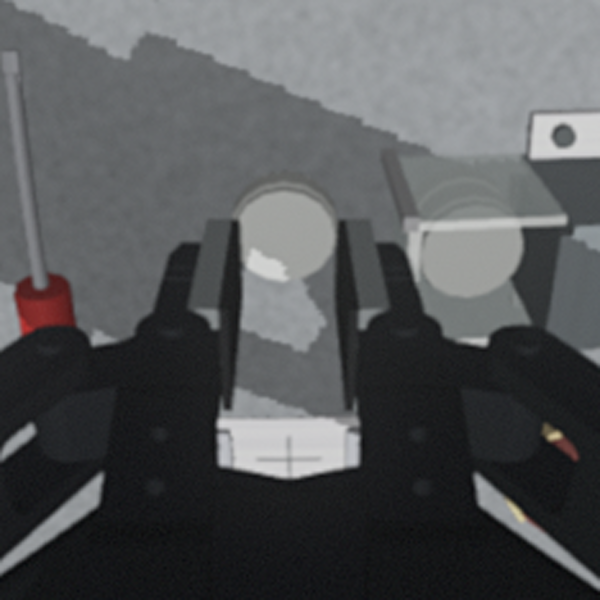

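The view shows the cap (287,235) centred between the open fingers, the nest cross (288,458) in line, and two caps still in the tube. Descending.

```bash
python3 -m inch '[[20,0,0,0.7,0],[20,0,0,1.5,0],[20,0,0,2.4,0],[20,0,0,3.2,0],[20,0,0,3.8,0],[20,0,0,4.2,0],[20,-0.03,-0.03,4.42,0],[20,-0.03,-0.03,4.42,0],[20,-0.03,-0.03,4.42,0]]'
python3 - <<'E'
from h import *
ci={'K':manip.camera_info('wrist')['K'],'R':np.array([[ 0.96086622,0.27694875,0.00595773],[0.26102348,-0.91239619,0.31527756],[0.09275154,-0.30138445,-0.9489808]]),'t':np.array([-0.49817043,-0.13544761,0.22804559])}
k=600/234
f=lambda u,v,z:fish(ci,140+(u+.5)/k-.5,150+(v+.5)/k-.5,z)
a=np.radians(16);ex=np.array([np.cos(a),np.sin(a),0]);ey=np.array([-ex[1],ex[0],0])
C=f(287,237,.016);N=f(289,458,.001);p=np.array(manip.read_state()['ee_pos'])
print(C,N,[(ex@(q-p),ey@(q-p)) for q in(C,N)])
E
```

```text
time_s: 7.73
ee_pos: [0.5153, 0.0058, 0.0106]
ee_rot: [3.106, 0.439, 0.011]
contact_force: [0.1, -0.5, -0.9]
width: 0.0197
[ 0.53005272 -0.04216219  0.016     ] [ 0.56597583 -0.16356215  0.001     ] [(np.float64(0.001008671502262188), np.float64(-0.050134017976402594)), (np.float64(0.00207781787520768), np.float64(-0.1767328985682947))]
```

```bash
python3 -m inch '[[20,0,0.2,0.08,0],[20,0,0.45,0.08,0],[20,0,0.65,0.08,0],[20,0,0.8,0.08,0],[20,0,1.0,0.08,0],[20,0,1.2,0.08,0],[20,0,1.4,0.08,0],[20,0,1.6,0.08,0],[20,0,1.8,0.08,0],[20,0,2.0,0.08,0],[20,0,2.1,0.08,0],[20,0,2.15,0.08,0]]'
python3 - <<'E'
from h import *
w=snap('wrist','wrist4')[:,:,::-1]
cv2.imwrite('pics/v5.png',cv2.resize(w[150:384,140:374],(600,600),interpolation=cv2.INTER_CUBIC))
ci=manip.camera_info('wrist');np.savez('ci4',**ci)
E
```

```text
time_s: 8.73
ee_pos: [0.5304, -0.0465, 0.0089]
ee_rot: [3.106, 0.438, 0.012]
contact_force: [-1.4, 1.9, 2.6]
width: 0.02
```

View pics/v5.png

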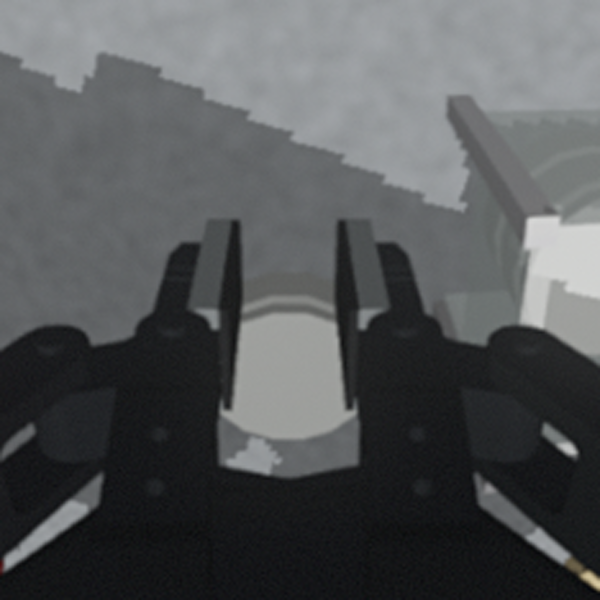

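The cap is cradled: its top face spans rows 312 to 440, centred at about column 290. I'll measure its offset from the TCP.

Run:
```python
from h import *
ci=dict(np.load('ci4.npz'));k=600/234
f=lambda u,v,z:fish(ci,140+(u+.5)/k-.5,150+(v+.5)/k-.5,z)
a=np.radians(16);ex=np.array([np.cos(a),np.sin(a),0]);ey=np.array([-ex[1],ex[0],0])
p=np.array(manip.read_state()['ee_pos'])
for q in(f(289,312,.016),f(289,440,.016),np.array([.5648,-.1629,0]),np.array([.5655,-.1635,0])): print(q,ex@(q-p),ey@(q-p))
```

```text
[ 0.5343329 -0.0547696  0.016    ] 0.0014584285897127974 -0.009055631646698356
[ 0.54460959 -0.09039881  0.016     ] 0.001516277532587634 -0.04613726137081738
[ 0.5648 -0.1629  0.    ] 0.0009405075944206431 -0.12139511201593614
[ 0.5655 -0.1635  0.    ] 0.0014480083680872904 -0.12216481518257105
```

```bash
python3 -m inch '[[20,0,0.2,0,0],[20,0,0.4,0,0],[20,0,0.6,0,0],[20,0,0.85,0,0],[20,0,1.1,0,0],[20,0.02,1.35,0,0],[20,0.02,1.6,0,0],[20,0.03,1.85,0,0],[20,0.03,2.05,0,0],[20,0.03,2.2,0,0],[20,0.03,2.3,0,0],[20,0.03,2.4,0,0]]'; python3 -c "
from h import *
a=np.radians(16);ex=np.array([np.cos(a),np.sin(a),0]);ey=np.array([-ex[1],ex[0],0])
p=np.array(manip.read_state()['ee_pos']);q=np.array([.5651,-.1632,0])-p
print(ex@q,ey@q+.028)"
```

```text
time_s: 9.78
ee_pos: [0.5478, -0.1042, 0.0093]
ee_rot: [3.106, 0.438, 0.012]
contact_force: [-0.6, -0.0, 0.4]
width: 0.0201
0.0003713268404742741 -0.03351098005891143
```

```bash
python3 -m inch '[[20,0,0.15,0,0],[20,0,0.35,0,0],[20,0,0.55,0,0],[20,0,0.75,0,0],[20,0,0.9,0,0],[20,0,1.03,0,0],[20,0,1.12,0,0],[20,0,1.18,0,0],[20,0,1.2,0,0],[20,0,1.2,0,0]]'; python3 -m inch '[[20,0,-0.3,0,0],[20,0,-0.9,0,0],[20,0,-1.4,-0.5,0],[20,0,-1.7,-1.5,0],[20,0,-2,-2.7,0],[20,0,-2.2,-4,0],[20,0,-2.4,-5,0],[20,0,-2.4,-5,0],[20,0,-2.4,-5,0]]'
python3 - <<'E'
from h import *
ci=manip.camera_info('wrist');np.savez('ci5',**ci)
K,R,t=ci['K'],np.array(ci['R']),np.array(ci['t'])
X=R@np.array([.565,-.163,.008])+t; th=np.arctan2(np.hypot(X[0],X[1]),X[2]);ph=np.arctan2(X[1],X[0])
uv=np.array([K[0,2],K[1,2]])+K[0,0]*th*np.array([np.cos(ph),np.sin(ph)]);print(uv)
w=snap('wrist','wrist5')[:,:,::-1];t_=snap('top','top5')[:,:,::-1]
u,v=uv.astype(int); u0=max(0,min(u-50,412));v0=max(0,min(v-50,284)); print(u0,v0)
a=cv2.resize(w[v0:v0+100,u0:u0+100],(400,400),interpolation=cv2.INTER_CUBIC)
b=cv2.resize(t_[170:230,270:330],(400,400),interpolation=cv2.INTER_CUBIC)
cv2.imwrite('pics/v6.png',np.hstack([a,b]))
E
```

```text
time_s: 10.62
ee_pos: [0.556, -0.133, 0.0094]
ee_rot: [3.106, 0.438, 0.011]
contact_force: [0.5, -0.3, -0.1]
width: 0.0199
time_s: 11.37
ee_pos: [0.5391, -0.0737, 0.1357]
ee_rot: [3.104, 0.44, 0.016]
contact_force: [0.3, -0.1, -0.5]
width: 0.02
[249.73046088 266.69947166]
199 216
```

View pics/v6.png

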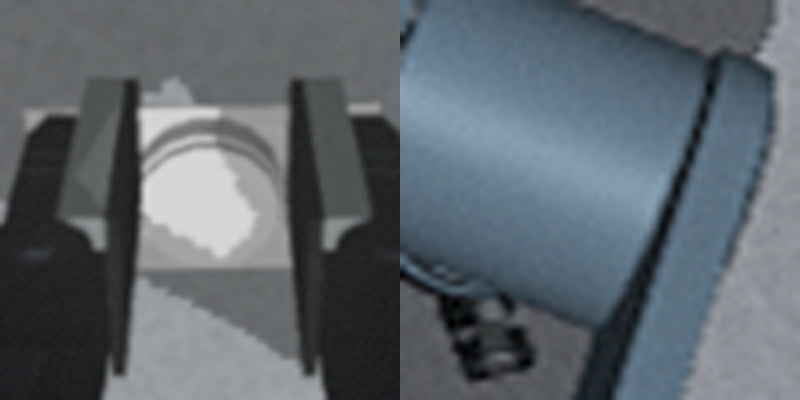

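The cap lies in the nest: its top spans rows 145 to 262, against plate edges at rows 106 and 268. Measuring.

Run:
```python
from h import *
ci=dict(np.load('ci5.npz'))
f=lambda u,v,z:fish(ci,199+(u+.5)/4-.5,216+(v+.5)/4-.5,z)
a=np.radians(16);ex=np.array([np.cos(a),np.sin(a),0]);ey=np.array([-ex[1],ex[0],0])
N=np.array([.565,-.163,0])
for n,q in dict(plateback=f(208,106,.001),platefront=f(208,268,.001),capback=f(208,145,.016),capfront=f(208,260,.016),plateL=f(22,108,.001),plateR=f(382,104,.001)).items(): print(n,ex@(q-N),ey@(q-N))
s=manip.read_state()['joint_pos'];print(s)
```

```text
plateback 0.0009872683072945313 0.026242296880486318
platefront 0.0009914231870671978 -0.026248622785873095
capback 0.0009080441780340925 0.02304773544050891
capfront 0.0009096505602618469 -0.012719661323410184
plateL -0.04817256650828065 0.02526384824837822
plateR 0.04693238111814555 0.02631543921237902
[-3.54736635e-01  2.15055256e-01  1.77965581e+00 -1.10877371e-03
  1.13965742e+00 -6.35297425e-01]
```

The plate centre agrees with the estimate to within 1 mm. The cap is 3–5 mm short, as intended. I'll re-enter, finish with about 4 mm, and clear the arm to look from above.

```bash
python3 -c "
from h import *
print(shift([.5571,-.1368,.009]),manip.read_state()['ee_pos'])"
```

```text
[0.031 2.614 4.976] [ 0.53743794 -0.07379114  0.13305213]
```

```bash
python3 -m inch '[[20,0,0.3,0.9,0],[20,0,0.6,2,0],[20,0,0.9,3.1,0],[20,0,1.2,4,0],[20,0.03,1.5,4.6,0],[20,0.03,1.7,4.9,0],[20,0.03,1.9,4.97,0],[20,0.03,2.1,4.97,0],[20,0.03,2.25,4.97,0],[20,0.03,2.35,4.97,0],[20,0.03,2.42,4.97,0],[20,0.03,2.48,4.97,0]]';python3 -c "
from h import *
print(shift([.5571,-.1368,.009]),manip.read_state()['ee_pos'])"
```

```text
time_s: 12.47
ee_pos: [0.5568, -0.1339, 0.0101]
ee_rot: [3.106, 0.439, 0.011]
contact_force: [-0.3, 0.4, -1.2]
width: 0.0203
[-0.02   0.115  0.044] [ 0.55676457 -0.13388721  0.01009251]
```

```bash
python3 -m inch '[[20,-0.01,0.04,0.03,0],[20,-0.02,0.08,0.03,0],[20,-0.02,0.11,0.03,0],[20,-0.02,0.115,0.03,0],[20,-0.02,0.115,0.03,0]]';python3 -m inch '[[20,0,-0.3,0,0],[20,0,-0.9,0,0],[20,0,-1.4,-0.8,0],[20,0,-1.7,-2,0],[20,0,-2,-3.5,0],[20,0,-2.4,-5,0],[20,-0.3,-3,-6.2,0],[20,-0.8,-4,-7,0],[20,-1.4,-5.2,-7.5,0],[20,-2,-6.5,-7.5,0],[20,-2.6,-7.8,-7.5,0],[20,-3.2,-9.1,-7.5,0]]'; python3 -m inch '[[20,-0.6,-1.3,0,0],[20,-1.2,-2.6,0,0],[20,-1.8,-3.9,0,0],[20,-2.4,-5.2,0,0],[20,-3,-6.5,0,0],[20,-3.6,-7.5,0,0],[20,-3.6,-8,0,0],[20,-3.6,-8,0,0]]'
python3 - <<'E'
from h import *
t=snap('top','top6')[:,:,::-1]
cv2.imwrite('pics/v7.png',cv2.resize(t[140:240,200:330],(780,600),interpolation=cv2.INTER_CUBIC))
E
```

```text
time_s: 12.88
ee_pos: [0.557, -0.1367, 0.0093]
ee_rot: [3.106, 0.439, 0.011]
contact_force: [-0.2, 0.2, -0.8]
width: 0.0196
time_s: 13.88
ee_pos: [0.4135, 0.0623, 0.1947]
ee_rot: [3.106, 0.44, 0.012]
contact_force: [-0.2, 0.2, 0.5]
width: 0.0199
time_s: 14.55
ee_pos: [0.2689, 0.2315, 0.1926]
ee_rot: [3.106, 0.447, 0.011]
contact_force: [0.2, 0.1, 0.1]
width: 0.0201
```

View pics/v7.png

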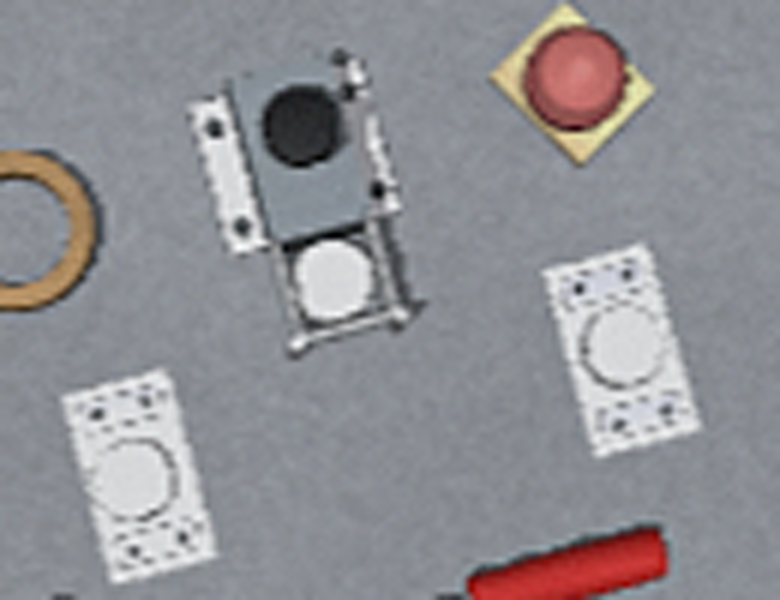

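The cap is in the free nest at (623,346), with plate corners at about (545,270), (648,243), (702,428) and (599,457). The dispenser, plunger, full nest and bystanders look unmoved. Checking in millimetres:

Run:
```python
from h import *
ci=manip.camera_info('top')
f=lambda u,v,z:pix2w(ci,200+(u+.5)/6-.5,140+(v+.5)/6-.5,z)
a=np.radians(16);ex=np.array([np.cos(a),np.sin(a),0]);ey=np.array([-ex[1],ex[0],0])
def rel(c,q):
    N=np.mean([f(*k,.001) for k in q],0); C=f(*c,.016); return N,C,ex@(C-N),ey@(C-N)
print(rel((623,346),[(545,270),(648,243),(702,428),(599,457)]))
print(rel((135,480),[(62,396),(167,370),(216,557),(114,583)]))
cr=f(623,347,.001)
t0=cv2.imread('pics/top0.png');t6=cv2.imread('pics/top6.png')
x,y=w2pix(ci,[.5638,-.163,.001]);print('cross px',x,y)
# cap outline fits in top6
g=cv2.cvtColor(cv2.resize(t6[140:240,200:330],(780,600),interpolation=cv2.INTER_CUBIC),cv2.COLOR_BGR2GRAY)
print(cv2.HoughCircles(g,cv2.HOUGH_GRADIENT_ALT,1,60,param1=80,param2=.6,minRadius=34,maxRadius=50))
```

```text
(array([ 0.56408669, -0.16434506,  0.001     ]), array([ 0.56425891, -0.16204805,  0.016     ]), np.float64(0.0007986909157798758), np.float64(0.0021605537201779754))
(array([0.49631494, 0.06604841, 0.001     ]), array([0.49388603, 0.06761947, 0.016     ]), np.float64(-0.0019017686489447906), np.float64(0.002179692835105106))
cross px 303.02794514854673 197.87450064320268
[[[577.        73.        38.730175]
  [299.       131.        45.280937]
  [334.       279.        40.05042 ]
  [299.       131.        38.083706]
  [628.       346.        40.274345]]]
```

The estimates agree within about 2 mm: fingertip position, direct cross reading and plate corners. The finished cap, read the same way, shows the same 2.2 mm offset along y. Handing in.

```bash
python3 -c "
from plant import manip
s=manip.read_state();print(s['time_s'],s['contact_force']);manip.close_job()"
```

```text
14.6 [-0.38780977  0.00192453 -0.06291874]
the job is handed in; nothing more can be done
```

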